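Fit the slatted tray on the pole plant stand

ROBOT

A 6-joint arm with a two-finger parallel gripper is mounted at the origin on the work surface. World frame = base frame: x ahead of the robot, y to its left, z up, the work surface at z = 0. Lengths are in m, angles in rad, forces in N, time in s.
With the tool pointing down it reaches from about 0.325 to 0.775 m from the base axis. Payload 5.5 kg.
Tool frame: the origin (TCP) lies between the finger pads; the fingertips stand 8 mm ahead of it and the grasp point (between the pads) lies 11 mm behind it (tcp_to_tips is the distance from the TCP to the fingertips, in m); z points along the fingers, y is the direction in which the jaws open and shut (so a half turn about z gives the same grasp; the last joint's range is limited). The gripper opens to 88 mm and grips with 3 to 60 N. Pads are 20 mm wide; open, the fingers measure 115 mm over their backs; the gripper's body (75 mm by 178 mm) begins 61 mm behind the grasp point.
Start: joints at [1.101, 0.091, 1.231, -0, 1.82, -0.057], TCP at [0.241, 0.55, 0.231] pointing down, gripper open.
Joint ranges: [-2.87, 2.87], [-0.86, 2.18], [0.17, 2.46], [-1.51, 4.65], [0.06, 2.69], [-2.65, 2.65]. Speed limits (rad/s): [2.57, 2.57, 3.01, 3.14, 3.14, 3.14].

INTERFACE

Orientations are given as a unit quaternion [w, x, y, z].
In Python, from bench import * gives the robot as it stands. Calls block until the motion is done:
- move_to(position, orientation): joint-space move of the TCP to a pose.
- move_l(position, speed=0.15, orientation=None): straight line of the TCP; orientation=None keeps the orientation; speed is the mean speed in m/s.
- movej(angles): joint-space move.
- gripper_open() and close(): open the fingers fully, or close them until they stop; the grip force is fixed at half the most.
- hold(seconds).
- inverse_kinematics(position, orientation): joint angles nearest the present ones, or None.
- state(): the state.
- get_image(name): name is "scene" or "top" or "wrist"; returns a dict with "frame" (400x640x3 uint8, blue, green, red), "depth" (400x640 float32, m along the optical axis (not along the pixel's ray), 0 where there is no reading), "camera_matrix" (3x3 intrinsics, pixels), "k1" (the pictures are not rectified: a ray, as slopes to the right and down, at radius r is drawn at 1 + k1 r^2 times it, then the intrinsics apply), "view" (4x4, takes a point from world to camera coordinates). Camera axes: x right, y up, looking along -z (the intrinsics and any distortion apply to the point x, -y, -z); pixel columns grow to the right and rows downward; lengths in m; the calibration is good to about 2 mm. A picture is of the moment at which its call begins.
A pose or a line that the arm cannot do raises IKError and nothing moves.
- job_done(): hands the job in, once; it reports no verdict.
The state is a dict: "time": time; "joint_pos": joint angles; "dq": joint speeds; "joint_torque": joint torques, N m; "ee_pos": TCP position; "ee_rot": TCP orientation; "ft_force": force on the tool from outside, world axes, zero at the start; "moment": the same for the moment, N m; "finger_gap": finger opening in m.
Only numpy, scipy, OpenCV 4.12 (cv2) and the standard library are available. Lean on these libraries where they do the work, as an engineer would, in place of code of your own. Each camera call takes 0.05 s, during which the arm holds its last target. There are 200 camera calls.

TASK

Put the slatted wooden tray back on the plant stand: pick it up by its hub, lower it over the leaning pole, keeping it square to the pole so that it does not bind, and press it down until the black bush under it is hard on its clamp ring, holding a steady push of about 15 N there for a second and never forcing it with more than 30 N. Then let go, leaving the tray sitting on the bush. Do not push the pole over, and leave the potted succulent and everything else on the bench where they are.

Things in the scene. Friction and masses are not known exactly. Their poses are not given: they have to be found in the camera images.
- tray: slatted wooden tray to be fitted, 160 x 158 mm, 0.2 to 0.37 kg, lying loose the right way up on the bench. A round wooden hub of 32 mm diameter stands up from its middle, drilled right through with a 17.6 mm hole. The slats' tops are 18 mm above the underside, so 62 mm of hub stand free for gripping. Origin on the hole's axis at the underside; z up along the hole
- tray_foot (a point): the lower end of the hub's hole, on its axis, level with the tray's underside
- hub_top (a point): the upper end of the hub's hole, on its axis, 80 mm above tray_foot. With the tray home it ends between 5 mm below and 15 mm above the pole's tip
- stand: the fixed foot of the one-pole plant stand: green-painted round steel plate, 200 mm across and 8 mm thick, with a socket up to 30 mm high at its middle. Origin at the middle of its underside, on the bench
- pole: the stand's galvanised pole, 16 mm thick, tip chamfered (4 mm high, 11 mm wide on top), standing out of plumb by 2.8 to 5 degrees, in any direction. Origin on its axis 20 mm above the bench; z up along the pole. It is held in the socket by friction only: a sideways push of about 17 N at its tip tilts it over
- pole_top (a point): centre of the pole's top end, 170 mm along the pole's z axis from its origin
- bush: black nylon bush on the pole, 30 mm across (25 mm on top), 20 mm long, on which the tray's hub is to sit. It grips the pole and slides down it under a push of about 6 N. It has crept up 3 to 18 mm above a steel clamp ring fixed on the pole; how far it has to go is not reported: push until the ring stops it hard. Origin in the middle of its underside; z up along the pole
- bush_top (a point): centre of the bush's upper face, on the pole's axis, 20 mm above the bush's origin; 108 to 143 mm above the bench at the start
- succulent: small terracotta pot with a succulent, 52 mm across, 45 mm high (plant to about 80 mm), standing loose on the stand's foot plate beside the pole; leave it where it is
- ball_center (a point): centre of the purple silicone ball, 44 mm across, lying in the saucer; leave it alone
- marble_stand: slotted wooden marble stand with glass marbles, 60 x 190 mm, 30 mm high; leave it alone. Origin in the middle of its underside
- bucket: lime green plastic bucket, 122 mm across the rim, 105 mm high; leave it alone. Origin in the middle of its underside
- jacks_cup: stainless steel cup of jacks, 70 mm across, 75 mm high; leave it alone. Origin in the middle of its underside
- saucer: terracotta saucer, 72 mm across, 13 mm high, in which the ball lies; leave it alone. Origin in the middle of its underside
- spice_jar: screw-top glass spice jar with a red lid, 42 mm across, 88 mm high; stands between the stand and the tray; leave it alone. Origin in the middle of its underside
- trowel: garden trowel lying on the bench, about 280 mm long, handle 24 mm thick; leave it alone. Origin in the middle of its underside
Mind the look-alikes: they are no part of the job. Of the things that look like the tray, the larger one is meant.

How it is judged:
By the outcome, as a careful person would: the job done as asked, in the order asked, and still so for the second after the job is handed in, with the robot touching nothing.
It also fails if it takes over 58 s, if anything falls off the work surface, if the arm or the gripper's body presses on something with over 40 N, if the wrist force passes 120 N, or if a joint passes its speed limit or range.

## Working session

There is one attempt and no reset: what is moved stays moved. The work goes in short steps, each a Python script; the robot and the scene stay as the last script left them, time stands still between calls to the robot, and variables do not carry over. Pictures are saved under pics/ and viewed, about 8 in all and at most 12, crops included, and the job is handed in when it is done.

```bash
ls; mkdir -p pics
cat > h.py <<'E'
from bench import *
import numpy as np, cv2
def cam(n):
    return get_image(n)
def pts(im):
    """world point for every pixel from depth"""
    K=im["camera_matrix"];k1=im["k1"];d=im["depth"]
    return cast(im)*d[...,None]+np.linalg.inv(im["view"])[:3,3]
def cast(im,uv=None):
    """world-direction rays with unit optical depth"""
    K=np.array(im["camera_matrix"]);k1=im["k1"]
    if uv is None:
        h,w=im["frame"].shape[:2]; u,v=np.meshgrid(np.arange(w),np.arange(h)); uv=np.dstack([u,v])
    uv=np.asarray(uv,float); s=uv.shape
    n=cv2.undistortPoints(uv.reshape(-1,1,2),K,np.array([k1,0,0,0.])).reshape(s)
    c=np.concatenate([n[...,:1],-n[...,1:],-np.ones(s[:-1]+(1,))],-1)
    return c@np.array(im["view"])[:3,:3]
def org(im): return np.linalg.inv(im["view"])[:3,3]
def onplane(im,uv,z):
    r=cast(im,uv);o=org(im);return o+r*((z-o[2])/r[...,2:3])
def two(i1,uv1,i2,uv2):
    A=[];b=[]
    for i,uv in((i1,uv1),(i2,uv2)):
        r=cast(i,np.array([uv]))[0];r/=np.linalg.norm(r);P=np.eye(3)-np.outer(r,r);A.append(P);b.append(P@org(i))
    return np.linalg.lstsq(np.vstack(A),np.hstack(b),rcond=None)[0]
def proj(im,p):
    V=np.array(im["view"]);c=V[:3,:3]@np.asarray(p)+V[:3,3];x,y=c[0]/-c[2],-c[1]/-c[2];f=1+im["k1"]*(x*x+y*y)
    K=np.array(im["camera_matrix"]);return K[0,0]*x*f+K[0,2],K[1,1]*y*f+K[1,2]
E
python3 - <<'E'
from h import *
import pickle
for n in("scene","top","wrist"):
    im=cam(n);pickle.dump(im,open(f"{n}0.pkl","wb"))
    cv2.imwrite(f"pics/{n}0.png",im["frame"]);print(n,org(im).round(3),im["k1"],(im["depth"]>0).mean())
print(state())
E
```

```text
pics
scene [ 1.03  -0.123  1.087] -0.07893099178952322 0.9960390625
top [0.383 0.022 1.714] 0.014279143083210129 0.9960390625
wrist [0.168 0.582 0.383] -0.000496037987469681 0.9959140625
{'time': 0.15, 'joint_pos': array([ 1.10128647e+00,  9.17092074e-02,  1.23157155e+00,  1.20866860e-05,
        1.81980251e+00, -5.66607932e-02]), 'dq': array([-2.37147467e-04, -1.61137013e-04, -3.45091867e-03, -1.09426169e-04,
       -6.87120196e-05,  1.15270583e-03]), 'joint_torque': array([ 1.07188793e-03, -4.47047675e+01, -4.06904161e+01,  6.98612700e-02,
        2.74746353e-02, -1.10140377e-04]), 'ee_pos': array([0.24061732, 0.54941888, 0.22977397]), 'ee_rot': array([-1.99482399e-04,  2.04960146e-01,  9.78770036e-01, -7.18141604e-04]), 'ft_force': array([0.29675386, 0.47898137, 0.12629462]), 'moment': array([-0.0063009 , -0.0059792 ,  0.00061998]), 'finger_gap': 0.0879855268725911}
```

View pics/scene0.png

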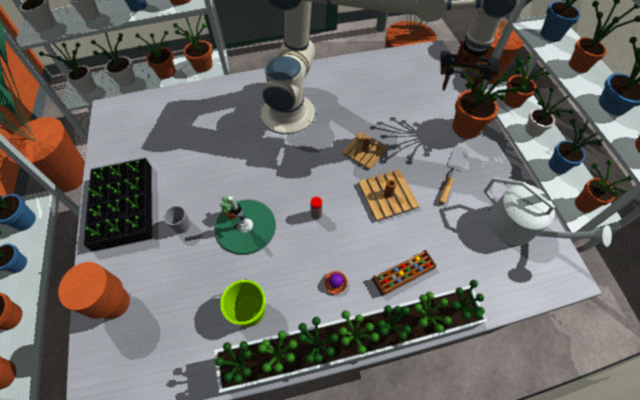

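View pics/top0.png

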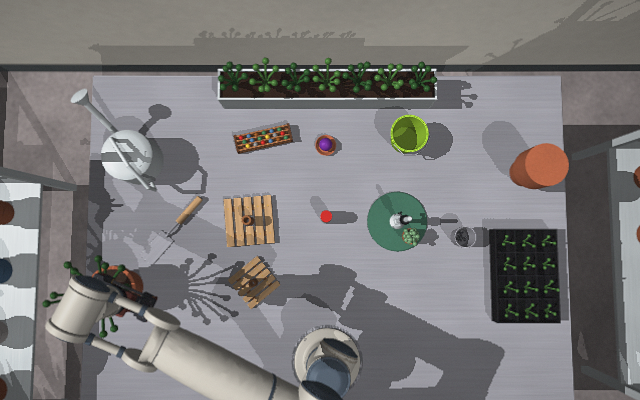

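Two tray look-alikes: the larger one at top (250,220) / scene (388,194), and a smaller one at top (255,282) / scene (365,150). The larger fits the description, so I'll check its size in an enlarged crop. The stand is at top (398,220), with the succulent at (411,237).

Run:
```python
from h import *
import pickle
T=pickle.load(open("top0.pkl","rb"));S=pickle.load(open("scene0.pkl","rb"))
c=[cv2.resize(x,(400,300),interpolation=cv2.INTER_CUBIC) for x in
 (T["frame"][180:255,205:305],T["frame"][182:257,350:450],S["frame"][155:230,340:440],S["frame"][185:260,195:295])]
cv2.imwrite("pics/crop1.png",np.vstack([np.hstack(c[:2]),np.hstack(c[2:])]))
P=pts(T)
for nm,(a,b,c_,d) in dict(tray=(185,255,215,285),small=(250,310,225,285),stand=(180,260,355,440)).items():
    q=P[a:b,c_:d].reshape(-1,3); f=T["frame"][a:b,c_:d].reshape(-1,3)
    print(nm,"zmax",q[:,2].max().round(3))
    for lo,hi in((.011,.03),(.04,.07),(.07,.1),(.1,.13),(.13,.17),(.17,.25)):
        m=(q[:,2]>lo)&(q[:,2]<hi)
        if m.sum(): 
            r=cv2.minAreaRect(q[m,:2].astype(np.float32)*1000);print(lo,hi,m.sum(),q[m].mean(0).round(4),[np.round(t,1) for t in r])
f=T["frame"].astype(int);g=(f[...,1]>f[...,2]*1.8)&(f[...,1]<160);m=np.zeros_like(g);m[185:260,360:435]=g[185:260,360:435]
q=P[m];print("plate z",np.median(q[:,2]),cv2.minEnclosingCircle(q[abs(q[:,2]-.008)<.006][:,:2].astype(np.float32)))
print("bench z",np.median(P[250:260,300:340,2]))
```

```text
tray zmax 1.714
0.011 0.03 1759 [0.4571 0.2562 0.0183] [array([474.2, 270.5]), array([193.9, 182.7]), np.float64(5.7)]
0.04 0.07 20 [0.4577 0.2518 0.0564] [array([456.2, 252.2]), array([23.7, 23.5]), np.float64(16.6)]
0.07 0.1 58 [0.4576 0.2562 0.0783] [array([457.9, 255.9]), array([29. , 28.8]), np.float64(0.0)]
small zmax 1.714
0.011 0.03 884 [0.2578 0.2379 0.0155] [array([240.2, 257.9]), array([122.8, 176.5]), np.float64(39.3)]
0.04 0.07 46 [0.2573 0.2368 0.0587] [array([256.2, 237. ]), array([22.8, 22.3]), np.float64(58.5)]
stand zmax 1.714
0.011 0.03 633 [ 0.4602 -0.2305  0.014 ] [array([ 446.8, -232.1]), array([262.7, 244.6]), np.float64(85.0)]
0.04 0.07 43 [ 0.418  -0.2526  0.0561] [array([ 424.8, -260.6]), array([86.8, 43.2]), np.float64(16.5)]
0.07 0.1 211 [ 0.4074 -0.2674  0.083 ] [array([ 423.8, -251.4]), array([106.5,  52.6]), np.float64(47.7)]
0.1 0.13 26 [ 0.4613 -0.2315  0.1155] [array([ 461.6, -232. ]), array([41.8, 12.7]), np.float64(12.1)]
0.13 0.17 47 [ 0.4554 -0.2377  0.14  ] [array([ 455.7, -238.4]), array([26.1, 25.5]), np.float64(16.0)]
0.17 0.25 27 [ 0.4571 -0.2431  0.1859] [array([ 457.5, -243.7]), array([13. , 12.6]), np.float64(87.5)]
plate z 0.006130106667114665 ((0.369977742433548, -0.18813134729862213), 9.999999747378752e-05)
bench z 3.998899360035946e-05
```

View pics/crop1.png

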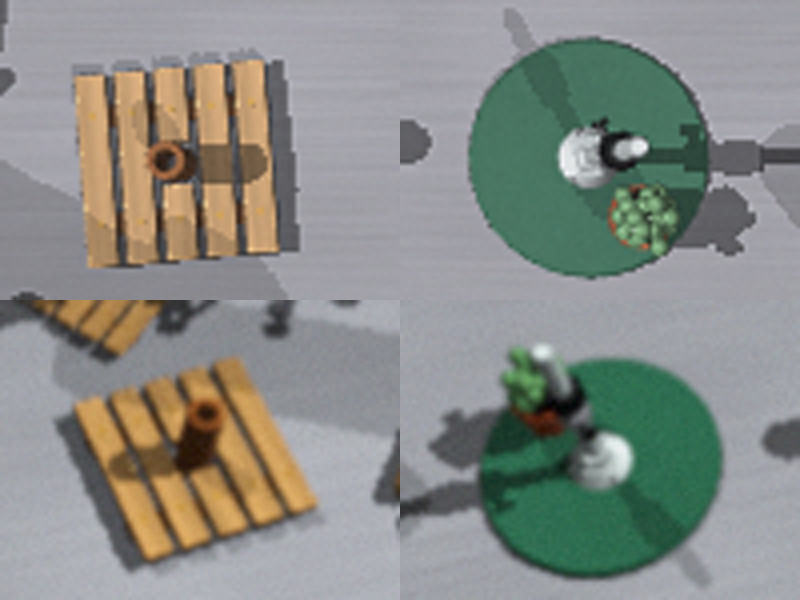

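The larger tray (160 mm, hub top at 80 mm) is the right one; its hub is at about (0.458, 0.256). The pole tip is near (0.457, -0.243, 0.19), and the succulent stands at the base side of the pole. Next I'll measure the pole's axis with oblique wrist views.

Run:
```python
from h import *
import pickle
from scipy.spatial.transform import Rotation as R
W=pickle.load(open("wrist0.pkl","rb"));s=state()
def T(p,Rm): M=np.eye(4);M[:3,:3]=Rm;M[:3,3]=p;return M
q=s["ee_rot"];Tt=T(s["ee_pos"],R.from_quat(q,scalar_first=True).as_matrix())
Tc=np.linalg.inv(W["view"]);X=np.linalg.inv(Tt)@Tc
np.save("X.npy",X);print(X.round(4));print(W["camera_matrix"][0])
tgt=np.array([.457,-.24,.14])
for el in(35,50):
  for az in range(0,360,30):
    for d in(.28,):
      a,e=np.radians([az,el]);b=np.array([np.cos(a)*np.cos(e),np.sin(a)*np.cos(e),np.sin(e)])  # camera z (backward)
      x0=np.cross([0,0,1],b);x0/=np.linalg.norm(x0)
      for roll in range(0,360,90):
        r=R.from_rotvec(b*np.radians(roll)).as_matrix()@np.column_stack([x0,np.cross(b,x0),b])
        M=T(tgt+d*b,r)@np.linalg.inv(X)
        if M[2,3]<.2: continue
        j=inverse_kinematics(M[:3,3],R.from_matrix(M[:3,:3]).as_quat(scalar_first=True))
        if j is not None: print(el,az,roll,"tcp",M[:3,3].round(3),"tz",M[:3,2].round(2),"jaw",M[:3,1].round(2),np.round(j,2))
```

```text
[[ 1.000e-04  9.573e-01  2.890e-01  7.960e-02]
 [ 1.000e+00 -3.000e-04  7.000e-04  2.000e-04]
 [ 8.000e-04  2.890e-01 -9.573e-01 -1.533e-01]
 [ 0.000e+00  0.000e+00  0.000e+00  1.000e+00]]
[333.57919371   0.         327.79946466]
35 0 90 tcp [ 0.547 -0.208  0.203] tz [-0.78 -0.29 -0.55] jaw [-0.57  0.    0.82] [-0.17  0.76  0.71 -0.73  2.46  2.42]
35 0 180 tcp [ 0.529 -0.24   0.229] tz [-0.62 -0.   -0.79] jaw [ 0. -1.  0.] [-0.36  0.6   0.74 -0.33  2.41  1.04]
35 30 90 tcp [ 0.519 -0.167  0.203] tz [-0.54 -0.64 -0.55] jaw [-0.5  -0.29  0.82] [ 0.03  0.4   1.19 -0.84  2.14  2.24]
35 30 180 tcp [ 0.519 -0.204  0.229] tz [-0.54 -0.31 -0.79] jaw [ 0.5  -0.87  0.  ] [-0.19  0.39  1.02 -0.52  2.2   0.65]
35 30 270 tcp [ 0.551 -0.222  0.203] tz [-0.82 -0.14 -0.55] jaw [ 0.5   0.29 -0.82] [-0.25  0.86  0.55 -0.67  2.57 -1.03]
35 60 90 tcp [ 0.475 -0.146  0.203] tz [-0.14 -0.82 -0.55] jaw [-0.29 -0.5   0.82] [ 0.19 -0.03  1.67 -0.94  1.83  2.04]
35 60 180 tcp [ 0.493 -0.178  0.229] tz [-0.31 -0.54 -0.79] jaw [ 0.87 -0.5   0.  ] [-0.05  0.08  1.37 -0.63  1.95  0.31]
35 60 270 tcp [ 0.53  -0.17
[... 5528 characters left out ...]
.224] tz [ 0.29  0.61 -0.73] jaw [-0.   -0.77 -0.64] [-1.07  0.13  1.36  0.67  2.04  0.8 ]
50 300 0 tcp [ 0.505 -0.323  0.204] tz [-0.42  0.73 -0.55] jaw [0.87 0.5  0.  ] [-0.76  0.91  0.48  0.54  2.67 -0.92]
50 300 180 tcp [ 0.48  -0.28   0.245] tz [-0.2   0.34 -0.92] jaw [-0.87 -0.5   0.  ] [-0.68  0.3   1.02  0.18  2.2   2.02]
50 300 270 tcp [ 0.465 -0.317  0.224] tz [-0.06  0.68 -0.73] jaw [ 0.38 -0.66 -0.64] [-0.89  0.46  0.97  0.53  2.29  0.5 ]
50 330 180 tcp [ 0.497 -0.263  0.245] tz [-0.34  0.2  -0.92] jaw [-0.5  -0.87  0.  ] [-0.54  0.36  0.94 -0.01  2.24  1.55]
50 330 270 tcp [ 0.502 -0.303  0.224] tz [-0.39  0.56 -0.73] jaw [ 0.66 -0.38 -0.64] [-0.7   0.69  0.66  0.3   2.5   0.1 ]
```

Run:
```python
from h import *
import pickle
from scipy.spatial.transform import Rotation as R
X=np.load("X.npy");tgt=np.array([.457,-.24,.14]);ims=[];e=np.radians(35)
for az in(90,45,0,-60):
    a=np.radians(az);b=np.array([np.cos(a)*np.cos(e),np.sin(a)*np.cos(e),np.sin(e)])
    x0=np.cross([0,0,1],b);x0/=np.linalg.norm(x0)
    M=np.eye(4);M[:3,:3]=np.column_stack([-x0,-np.cross(b,x0),b]);M[:3,3]=tgt+.32*b;M=M@np.linalg.inv(X)
    try: move_to(M[:3,3],R.from_matrix(M[:3,:3]).as_quat(scalar_first=True))
    except IKError as ex: print(az,ex);continue
    hold(.3);ims.append(cam("wrist"))
    print(az,state()["time"],state()["ee_pos"])
pickle.dump(ims,open("w1.pkl","wb"))
f=[cv2.rotate(i["frame"],cv2.ROTATE_180) for i in ims]
f=[cv2.resize(x,None,fx=1.25,fy=1.25)[100:400,200:600] for x in f]
while len(f)<4:f.append(f[0]*0)
cv2.imwrite("pics/w1.png",np.vstack([np.hstack(f[:2]),np.hstack(f[2:4])]))
```

```text
90 3.025 [ 0.45702516 -0.13509646  0.2522799 ]
45 4.1 [ 0.5306317  -0.16536926  0.25342366]
0 5.0667 [ 0.56188908 -0.2385837   0.25332413]
-60 6.4167 [ 0.50990485 -0.32995449  0.25223778]
```

View pics/w1.png

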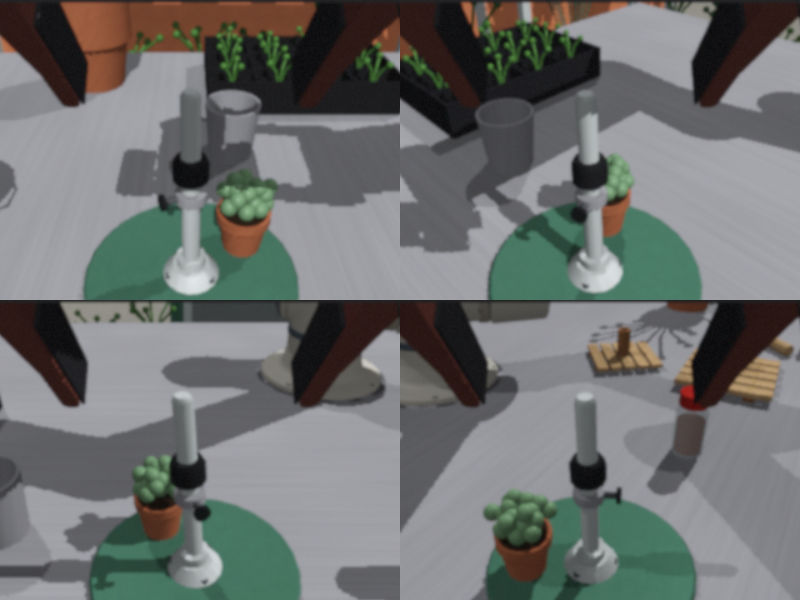

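All four views clearly show the pole (tip near (190,95) in the first panel, bush at (190,170), ring and thumbscrew just below), with the succulent beside it. Now I'll fit the axis from the pole's centre lines.

```bash
cat > axis.py <<'E'
from h import *
import pickle
ims=pickle.load(open("w1.pkl","rb"))
p0=np.array([.456,-.236,.02]);d0=np.array([.002,-.008,.165]);d0/=np.linalg.norm(d0)
def solve(sel,p0,d0):
    N=[];O=[];info=[]
    for k in sel:
        im=ims[k];P=pts(im);r=P-p0;t=r@d0;dist=np.linalg.norm(r-t[...,None]*d0,axis=-1)
        m=(dist<.014)&(((t>.03)&(t<.075))|((t>.128)&(t<.162)))&(im["depth"]>.1)
        rows=[]
        for v in np.unique(np.nonzero(m)[0]):
            u=np.nonzero(m[v])[0]
            if len(u)>8: rows.append((u.mean(),v,len(u)))
        rows=np.array(rows);w=rows[:,2];rows=rows[abs(w-np.median(w))<5]
        ray=cast(im,rows[:,:2]);ray/=np.linalg.norm(ray,axis=1)[:,None]
        n=np.linalg.svd(ray)[2][2];res=np.std(ray@n)
        N.append(n);O.append(org(im));info.append((len(rows),np.median(w),round(res*320,2)))
    N=np.array(N);O=np.array(O)
    d=np.linalg.svd(N)[2][2];d*=np.sign(d[2])
    A=np.vstack([N,[0,0,1]]);b=np.r_[(N*O).sum(1),.02];p=np.linalg.lstsq(A,b,rcond=None)[0]
    return p,d,info,N@p-(N*O).sum(1)
if __name__=="__main__":
    for sel in([0,1,2,3],[0,2],[1,3],[0,2,3],[0,1,2]):
        p,d=p0,d0
        for _ in range(3): p,d,info,e=solve(sel,p,d)
        print(sel,p.round(4),d.round(4),"tip",(p+.17*d).round(4),np.degrees(np.arccos(d[2])).round(2),info,e.round(4))
        if len(sel)==4:
            np.save("axis.npy",np.array([p,d]))
            P4=p;D4=d
    for im in ims:
        P=pts(im);r=P-P4;t=r@D4;dist=np.linalg.norm(r-t[...,None]*D4,axis=-1);m=(dist<.02)&(im["depth"]>.1)
        f=im["frame"].astype(int).sum(2)
        bl=m&(f<150)&(t>.07)&(t<.14); print("tip t",np.percentile(t[m],[99,99.8]).round(4),"black t",np.percentile(t[bl],[2,50,98]).round(4),
          "r by t",[(round(float(x),3),round(float(np.percentile(dist[m&(abs(t-x)<.002)],80)),4)) for x in np.arange(.08,.135,.006)])
E
python3 axis.py
```

```text
[0, 1, 2, 3] [ 0.4554 -0.2336  0.02  ] [ 0.0078 -0.0598  0.9982] tip [ 0.4568 -0.2438  0.1897] 3.46 [(60, np.float64(15.5), np.float64(0.24)), (50, np.float64(16.0), np.float64(0.39)), (46, np.float64(15.0), np.float64(0.34)), (53, np.float64(16.0), np.float64(0.21))] [ 0.0001 -0.0001  0.0002  0.0003]
[0, 2] [ 0.4553 -0.2338  0.02  ] [ 0.0079 -0.0588  0.9982] tip [ 0.4566 -0.2438  0.1897] 3.4 [(60, np.float64(15.5), np.float64(0.24)), (46, np.float64(15.0), np.float64(0.34))] [0. 0.]
[1, 3] [ 0.4555 -0.2333  0.02  ] [ 0.0077 -0.0612  0.9981] tip [ 0.4568 -0.2437  0.1897] 3.54 [(50, np.float64(16.0), np.float64(0.39)), (54, np.float64(15.0), np.float64(0.21))] [0. 0.]
[0, 2, 3] [ 0.4555 -0.2337  0.02  ] [ 0.0073 -0.0592  0.9982] tip [ 0.4567 -0.2437  0.1897] 3.42 [(60, np.float64(15.5), np.float64(0.24)), (46, np.float64(15.0), np.float64(0.34)), (53, np.float64(16.0), np.float64(0.21))] [0.0002 0.0001 0.0002]
[0, 1, 2] [ 0.4552 -0.2338  0.02  ] [ 0.0084 -0.0593  0.9982] tip [ 0.4567 -0.2438  0.1897] 3.43 [(60, np.float64(15.5), np.float64(0.24)), (50, np.float64(16.0), np.float64(0.3
[... 281 characters left out ...]
8), (0.134, 0.0078)]
tip t [0.1699 0.1703] black t [0.0958 0.1074 0.1146] r by t [(0.08, 0.0134), (0.086, 0.0078), (0.092, 0.0141), (0.098, 0.0149), (0.104, 0.0148), (0.11, 0.0145), (0.116, 0.0117), (0.122, 0.008), (0.128, 0.0079), (0.134, 0.0078)]
tip t [0.17   0.1704] black t [0.0951 0.1076 0.115 ] r by t [(0.08, 0.0136), (0.086, 0.0082), (0.092, 0.0136), (0.098, 0.015), (0.104, 0.015), (0.11, 0.0148), (0.116, 0.0118), (0.122, 0.008), (0.128, 0.0081), (0.134, 0.0082)]
tip t [0.17   0.1704] black t [0.0792 0.108  0.1148] r by t [(0.08, 0.0138), (0.086, 0.0086), (0.092, 0.015), (0.098, 0.0153), (0.104, 0.0152), (0.11, 0.015), (0.116, 0.012), (0.122, 0.0083), (0.128, 0.0083), (0.134, 0.0083)]
```

```bash
cat >> h.py <<'E'
from scipy.spatial.transform import Rotation as R
def quat(zt,xh=(1,0,0)):
    """tool z along zt, jaw (tool y) as near xh as possible"""
    z=np.array(zt,float);z/=np.linalg.norm(z);y=np.array(xh,float);y-=y@z*z;y/=np.linalg.norm(y)
    return R.from_matrix(np.column_stack([np.cross(y,z),y,z])).as_quat(scalar_first=True)
E
python3 - <<'E'
from h import *
import pickle
def look(q):
    im=cam("wrist");P=pts(im);m=(abs(P[...,2]-.08)<.004)&(np.hypot(P[...,0]-.458,P[...,1]-.256)<.03)
    p=P[m];(x,y),r=cv2.minEnclosingCircle((p[:,:2]*1000).astype(np.float32))
    A=np.c_[P[...,0:1][(abs(P[...,2]-.018)<.006)&(np.hypot(P[...,0]-.458,P[...,1]-.256)<.09)]]
    mm=(abs(P[...,2]-.018)<.006)&(np.hypot(P[...,0]-.458,P[...,1]-.256)<.12);sl=P[mm]
    n=np.linalg.lstsq(np.c_[sl[:,:2],np.ones(len(sl))],sl[:,2],rcond=None)[0]
    print("ring",x,y,r,m.sum(),np.median(p[:,2]),"slat plane",n.round(4),cv2.minAreaRect((sl[:,:2]*1000).astype(np.float32)))
    return im
move_to([.457,-.24,.3],quat([0,0,-1]))
move_to([.4577,.256,.2],quat([0,0,-1]));hold(.3);i1=look(0)
move_to([.4577,.256,.2],quat([0,0,-1],(0,1,0)));hold(.3);i2=look(1)
print(state()["time"],state()["ft_force"])
cv2.imwrite("pics/t1.png",np.hstack([cv2.resize(i["frame"],(400,250)) for i in(i1,i2)]))
E
```

```text
ring 456.89990234375 258.3360595703125 15.885797500610352 730 0.07928596711662203 slat plane [-0.0015  0.0007  0.0178] ((438.00787353515625, 256.418212890625), (197.9966278076172, 158.05471801757812), 5.174803733825684)
ring 456.9068603515625 258.2088317871094 15.825948715209961 723 0.07916724696265026 slat plane [-0.0011  0.0002  0.0177] ((438.1407775878906, 256.22259521484375), (198.75259399414062, 158.33645629882812), 5.146117687225342)
12.5917 [-0.16540665  0.44154577  0.18466992]
```

View pics/t1.png

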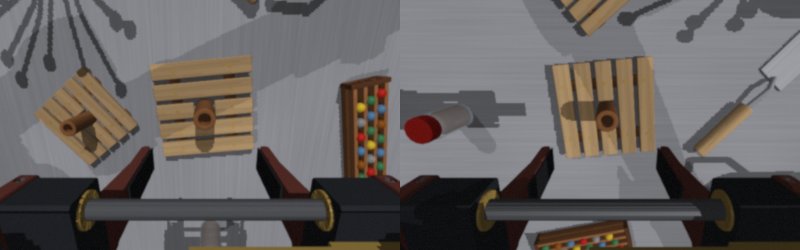

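Both views put the hub axis at (0.4569, 0.2583) with a 32 mm ring. The hub is at (205,108) in the left panel and stands clear. I'll grasp it with the jaws along x, lift, and check the tray in the hand.

Run:
```python
from h import *
q=quat([0,0,-1]);h=[.4569,.2583]
move_to(h+[.13],q);move_l(h+[.045],.1);close();hold(.2)
print(state()["finger_gap"],state()["ee_pos"],state()["ft_force"],state()["time"])
move_l(h+[.30],.2);hold(.3)
s=state();f=s["ft_force"];print(s["finger_gap"],s["ee_pos"],f,s["moment"],s["time"])
im=cam("wrist");P=pts(im);t=s["ee_pos"]
Rt=R.from_quat(s["ee_rot"],scalar_first=True).as_matrix();Q=(P-t)@Rt   # tool frame
m=(np.hypot(Q[...,0],Q[...,1])<.025)&(abs(Q[...,2]+.035)<.004)
p=Q[m]
if m.sum()>5: print("ring tool",cv2.minEnclosingCircle((p[:,:2]*1000).astype(np.float32)),np.median(p[:,2]),m.sum())
mm=(abs(Q[...,2]-.027)<.008)&(abs(Q[...,0])<.1)&(abs(Q[...,1])<.1);sl=Q[mm]
n=np.linalg.lstsq(np.c_[sl[:,:2],np.ones(len(sl))],sl[:,2],rcond=None)[0]
print("slats",n.round(4),mm.sum(),cv2.minAreaRect((sl[:,:2]*1000).astype(np.float32)))
cv2.imwrite("pics/g1.png",im["frame"])
```

```text
0.030857222182792524 [0.45692757 0.25826763 0.04497162] [-0.52917339 -0.32106727 -0.10479437] 16.1
0.03127179547751029 [0.45679935 0.25826183 0.29947491] [-0.10554529 -0.36729808 -2.7135831 ] [-0.03924508  0.07181889  0.03961068] 17.825
ring tool ((6.7806010246276855, -0.04218505322933197), 22.84665298461914) -0.03420977761783505 3023
slats [-0.0055  0.0016  0.028 ] 39212 ((11.408626556396484, -1.2859725952148438), (160.1737823486328, 135.04417419433594), 85.14287567138672)
```

View pics/g1.png

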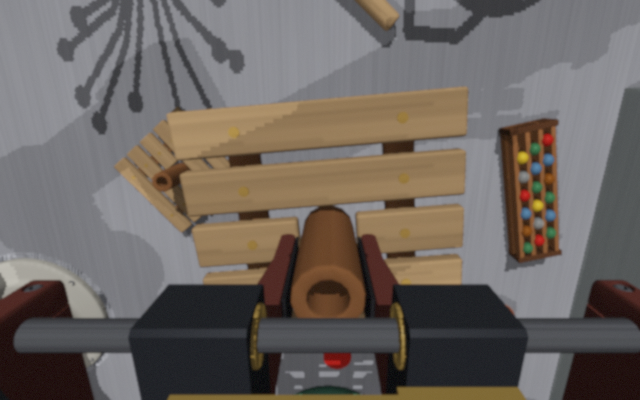

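```bash
cat > ins.py <<'E'
from h import *
A,d=np.load("axis.npy")
nt=np.array([.0048,-.0010,1]);nt/=np.linalg.norm(nt)
ft_=np.array([0,0,-.011])+.056*nt
# tool rotation with Rm@nt = -d
q0=R.from_quat(quat(-d),scalar_first=True)
v=q0.apply(nt);Rm=R.from_rotvec(np.cross(v,-d))*q0
Q=Rm.as_quat(scalar_first=True)
def tcp(t,off=np.zeros(3)): return A+t*d+off-Rm.apply(ft_)
def force(base,n=3):
    f=[]
    for _ in range(n): f.append(state()["ft_force"]);hold(.01)
    f=np.mean(f,0)-base;ax=f@d;return ax,f-ax*d
E
python3 - <<'E'
from ins import *
move_to([.457,.0,.33],quat([0,0,-1]))
move_to(tcp(.205),Q);hold(.4)
base=np.mean([ (hold(.03),state()["ft_force"])[1] for _ in range(6)],0);np.save("base.npy",base)
s=state();print("base",base,s["time"],(s["ee_pos"]-tcp(.205)).round(4), s["ee_rot"]@Q)
off=np.zeros(3);t=.205;log=[]
move_l(tcp(.178),.1);t=.178
while t>.124:
    t-=.003;move_l(tcp(t,off),.06);ax,l=force(base)
    log.append((round(t,3),round(ax,1),l.round(1).tolist(),(off*1e3).round(2).tolist()))
    if ax>5 or np.linalg.norm(l)>6: print("STOP");break
    off=off+1e-4*l;off-=off@d*d
np.save("st.npy",np.r_[t,off])
for x in log:print(*x)
s=state();print(s["time"],s["finger_gap"],s["moment"])
im=cam("scene");cv2.imwrite("pics/s2.png",cv2.resize(im["frame"][140:260,170:330],(800,600)))
E
```

```text
base [ 0.20894243  0.04549406 -2.90883484] 20.5 [-0.      0.0001  0.    ] 0.9999999988358951
0.175 0.3 [-0.2, -0.2, -0.0] [0.0, 0.0, 0.0]
0.172 0.1 [-0.1, -0.6, -0.0] [-0.02, -0.02, -0.0]
0.169 0.7 [-0.1, 0.5, 0.0] [-0.03, -0.08, -0.0]
0.166 0.3 [-0.6, -0.0, 0.0] [-0.05, -0.03, -0.0]
0.163 0.5 [0.3, -0.1, -0.0] [-0.11, -0.03, -0.0]
0.16 0.6 [0.0, 0.0, 0.0] [-0.08, -0.04, -0.0]
0.157 -0.1 [0.0, -0.6, -0.0] [-0.08, -0.04, -0.0]
0.154 0.1 [-0.0, -0.0, -0.0] [-0.08, -0.1, -0.01]
0.151 0.2 [-0.8, 0.5, 0.0] [-0.09, -0.1, -0.01]
0.148 0.8 [0.0, -0.1, -0.0] [-0.17, -0.06, -0.0]
0.145 -0.1 [-0.0, -0.3, -0.0] [-0.17, -0.07, -0.0]
0.142 0.7 [0.1, 0.5, 0.0] [-0.17, -0.1, -0.0]
0.139 0.5 [-0.6, 0.7, 0.0] [-0.17, -0.05, -0.0]
0.136 -0.1 [0.1, 0.2, 0.0] [-0.22, 0.02, 0.0]
0.133 0.1 [0.2, 0.4, 0.0] [-0.22, 0.04, 0.0]
0.13 0.1 [-0.6, 0.1, 0.0] [-0.19, 0.08, 0.01]
0.127 0.0 [-0.1, -0.2, -0.0] [-0.25, 0.09, 0.01]
0.124 0.3 [-0.0, 0.4, 0.0] [-0.26, 0.07, 0.01]
25.8667 0.03135967049930692 [-0.14306326  0.0233441  -0.00647649]
```

View pics/s2.png

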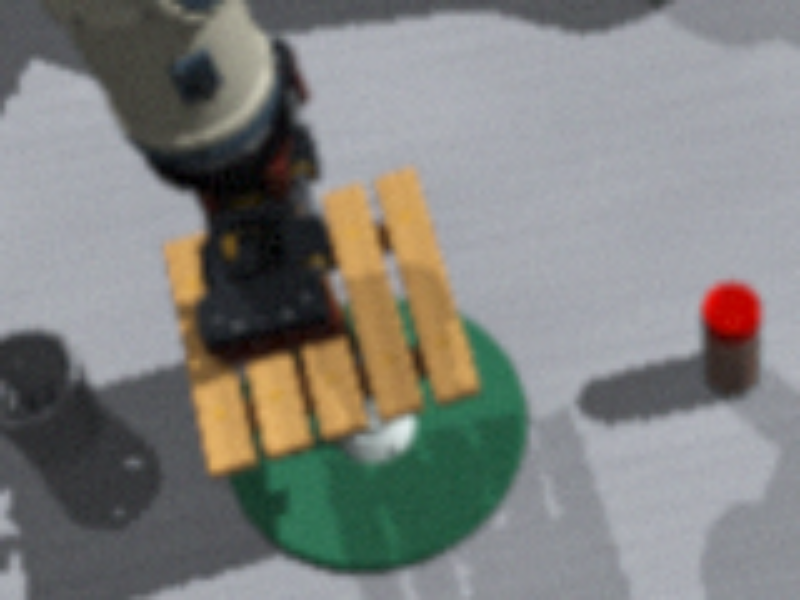

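The tray is threaded on the pole with no side load; the scene crop shows the tray above the stand with the jar and cup undisturbed. Now I'll press under force control.

Run:
```python
from ins import *
base=np.load("base.npy");st=np.load("st.npy");t=st[0];off=st[1:];log=[];t0=state()["time"];lat=0
ax=0
while t>.090 and state()["time"]<45:
    t-=.001 if t>.119 else (.0004 if ax<8.5 else .00015)
    move_l(tcp(t,off),.03);ax,l=force(base,2)
    log.append((round(t,4),round(ax,1),l.round(1)[:2].tolist(),round(float((state()["ee_pos"]-tcp(t,off))@d*1e3),2)))
    if ax>13.5: break
    if np.linalg.norm(l)>7: print("LAT STOP");break
    off=off+5e-5*l;off-=off@d*d
else: print("no stop")
if ax>13.5:
    h=[];ts=state()["time"]
    while state()["time"]-ts<1.7:
        e=15-ax
        if abs(e)>.6: t-=np.clip(e*2e-5,-1e-4,1e-4);move_l(tcp(t,off),.03)
        else: hold(.05)
        ax,l=force(base,2);h.append((round(state()["time"]-ts,2),round(ax,1)))
    print("hold",h,l)
np.save("st.npy",np.r_[t,off])
for x in log:print(*x)
s=state();print(t,s["time"],s["finger_gap"],s["moment"])
```

```text
hold [(0.27, np.float64(14.1)), (0.53, np.float64(13.4)), (0.8, np.float64(14.1)), (1.07, np.float64(14.0)), (1.33, np.float64(14.3)), (1.6, np.float64(14.3)), (1.87, np.float64(14.6))] [-1.2162414   0.77527926  0.05596755]
0.123 -0.1 [-0.1, -0.4] -0.03
0.122 0.4 [-0.7, -0.2] -0.07
0.121 0.7 [-0.2, -0.6] -0.11
0.12 0.3 [0.2, 0.0] -0.1
0.119 -0.2 [-0.3, -0.3] -0.1
0.1186 0.1 [-0.1, -0.2] 0.0
0.1182 -0.1 [0.0, -0.3] -0.05
0.1178 -0.2 [0.1, -0.1] -0.04
0.1174 0.3 [0.5, 0.4] -0.04
0.117 -0.1 [-0.7, -0.1] -0.02
0.1166 0.4 [-0.0, 0.4] -0.03
0.1162 0.2 [0.0, 0.0] -0.05
0.1158 0.4 [-0.6, -0.0] -0.04
0.1154 0.1 [-0.1, 0.3] -0.05
0.115 0.7 [-0.0, -0.2] -0.05
0.1146 0.8 [0.3, -0.1] -0.03
0.1142 0.8 [-0.7, 0.1] 0.17
0.1138 3.1 [-0.3, -0.0] 0.51
0.1134 5.8 [-0.5, 0.4] 0.65
0.113 6.3 [0.3, 0.7] 0.14
0.1126 5.3 [-0.3, 0.2] -0.02
0.1122 6.1 [-0.2, 0.5] -0.07
0.1118 6.0 [0.8, -0.2] -0.04
0.1114 5.6 [0.2, -0.2] -0.04
0.111 6.1 [0.6, -0.0] -0.08
0.1106 6.1 [0.5, -0.5] -0.04
0.1102 6.6 [0.2, 0.4] -0.06
0.1098 5.6 [0.2, -0.4] -0.02
0.1094 6.2 [0.5, 0.1] -0.07
0.109 5.7 [-0.1, 0.1] -0.07
0.1086 5.6 [-0.3,
[... 226 characters left out ...]
[0.2, -0.2] -0.05
0.105 5.3 [0.2, 0.1] -0.06
0.1046 5.7 [0.3, 0.1] -0.06
0.1042 5.5 [0.2, 0.7] -0.04
0.1038 5.8 [0.4, 0.2] -0.02
0.1034 6.0 [-0.2, 0.1] -0.03
0.103 5.8 [-0.1, -0.6] -0.06
0.1026 5.7 [-0.5, 0.6] -0.06
0.1022 5.3 [0.2, -0.5] -0.04
0.1018 7.0 [-0.2, 0.2] 0.15
0.1014 8.7 [-0.9, 0.1] 0.58
0.1013 9.1 [-0.5, 0.2] 0.69
0.1011 9.9 [-1.4, 0.2] 0.81
0.101 10.4 [-0.3, 0.9] 1.0
0.1008 10.0 [-0.4, -0.0] 1.15
0.1007 11.2 [-1.5, 0.4] 1.25
0.1005 11.6 [-1.3, -0.2] 1.41
0.1004 11.7 [-1.1, 0.2] 1.52
0.1002 12.0 [-0.9, 0.5] 1.66
0.1001 12.5 [-1.4, 1.1] 1.84
0.0999 13.2 [-0.6, 0.6] 1.96
0.0998 14.0 [-0.8, 0.8] 2.1
0.09961606573899799 43.7833 0.030959184600252543 [0.02126508 0.2064274  0.05114329]
```

The bush slid at about 6 N for 11.5 mm, then stopped hard. The force held at 14.0–14.6 N. I'll top up to a steady 15 N for another second, unload, release and back off along the pole.

Run:
```python
from ins import *
base=np.load("base.npy");st=np.load("st.npy");t=st[0];off=st[1:]
t-=.00015;move_l(tcp(t,off),.03);h=[]
for _ in range(6): hold(.18);h.append(force(base,2)[0].round(1))
print("hold",h,state()["time"])
for _ in range(8):
    t+=.0005;move_l(tcp(t,off),.03);ax,l=force(base,2)
    if ax<1.5:break
print("relaxed",t,ax,l,state()["time"])
gripper_open();print(state()["finger_gap"],state()["ft_force"]-base,state()["time"])
move_l(tcp(t+.05,off),.12);move_l(tcp(t+.14,off),.25);hold(.1)
print(state()["time"])
im=cam("wrist");sc=cam("scene");tp=cam("top")
P=pts(im);r=P-A;tt=r@d;dist=np.linalg.norm(r-tt[...,None]*d,axis=-1)
m=(dist<.025)&(tt>.16)&(tt<.2)
p=P[m&(tt>np.percentile(tt[m],99)-.004)]
print("hub top t",np.percentile(tt[m],[50,95,99]),"n",m.sum())
s_=(dist<.09)&(abs(tt-.12)<.02)&(dist>.02);sl=P[s_];c=np.linalg.lstsq(np.c_[sl[:,:2],np.ones(len(sl))],sl[:,2],rcond=None)[0]
n=np.r_[-c[:2],1];n/=np.linalg.norm(n);print("tray tilt vs pole deg",np.degrees(np.arccos(n@d)),"slat t",np.median(tt[s_]))
a=cv2.resize(im["frame"],(400,250));b=cv2.resize(sc["frame"][130:255,170:370],(400,250));c=cv2.resize(tp["frame"][150:275,330:530],(400,250))
cv2.imwrite("pics/f.png",np.vstack([np.hstack([a,b]),np.hstack([c,cv2.resize(sc["frame"],(400,250))])]))
```

```text
hold [np.float64(14.7), np.float64(14.3), np.float64(15.2), np.float64(13.8), np.float64(14.9), np.float64(14.7)] 45.2333
relaxed 0.102966065738998 0.3245155168022751 [ 1.35788068 -0.74044702 -0.05498404] 47.1
0.08769753267371921 [-0.14314411  0.30544651  2.17542337] 48.0917
49.2667
hub top t [0.18057056 0.18241377 0.18285588] n 1303
tray tilt vs pole deg 0.18773024315114 slat t 0.1194653020477826
```

View pics/f.png

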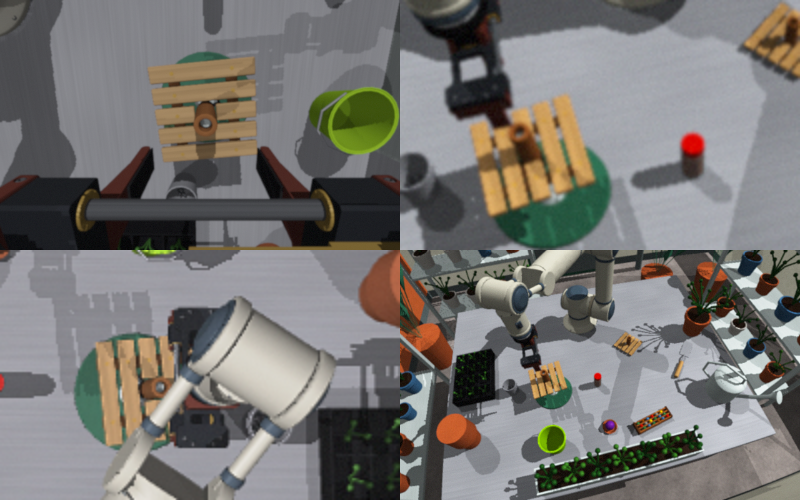

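```bash
python3 -c "
from bench import *
job_done();print(state()['time'])"
```

```text
the job is handed in; nothing more can be done
the job is handed in; nothing more can be done
```

The tray is back on the plant stand and resting on the bush, and I handed the job in at about 49.5 s on the robot's clock (limit 58 s).

- **Which tray:** I used the larger of the two trays (about 160 mm, hub top at 80 mm) and picked it up by its hub.
- **Fitting:** The wrist camera showed the pole leaning 3.5°. I lowered the tray square to that line. Side force stayed at or below about 1 N on the way down and 2 N while pressing.
- **Pressing:** The bush slid down about 11.5 mm at roughly 6 N, then stopped hard. I held 13.4–15.2 N there, slightly under 15 N on average, for about 3 s. The highest force I read was 15.2 N.
- **Release:** I took the load off to about 0.3 N, opened the gripper and backed off along the pole.

**Last checks:**
- The tray sits 0.2° off square to the pole.
- The hub top is about 13 mm above the pole's tip, within the range given.
- The two height readings for the tray's underside differ by about 1 mm. Both fit the bush being on its ring.
- The jar, bucket and the other things looked undisturbed in the final pictures. I saw no sign that the succulent was touched, but the tray hides it from those views, so I couldn't confirm it directly.

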